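# Open the rust remover's child-resistant cap

## Robot

A 7-joint arm with a two-finger parallel gripper is mounted at the origin on the work surface. World frame = base frame: x ahead of the robot, y to its left, z up, the work surface at z = 0. Lengths are in mm, angles in degrees, forces in N, time in s.
With the tool pointing down it reaches from about 400 to 875 mm from the base axis. Payload 6.5 kg.
Tool frame: the origin (TCP) lies midway between the tips of the shut fingers; the grasp point (between the pads) lies 19 mm behind it (ctrl.pinch_z is the distance from the TCP to the grasp point, in mm); z points along the fingers, y is the direction in which the jaws open and shut (so a half turn about z gives the same grasp; the last joint's range is limited). The gripper opens to 88 mm and grips with 3 to 60 N. Pads are 18 mm wide; open, the fingers measure 123 mm over their backs; the gripper's body (75 mm by 187 mm) begins 45 mm behind the grasp point.
Start: joints at [67.598, 30.733, -0.252, 88.115, 0.149, 61.152, -4.079], TCP at [207.423, -616.008, 238.716] pointing down, gripper open.
Joint ranges: [-154.64, 154.64], [-21.42, 123.67], [-72.66, 72.17], [13.99, 137.28], [-74.86, 254.86], [10.95, 109.41], [-158.01, 158.01]. Speed limits (degrees/s): [136.94, 136.94, 180, 180, 180, 180, 180].

## Interface

Orientations are given as [roll, pitch, yaw] about the fixed x, y, z axes, in that order (R = Rz(yaw) Ry(pitch) Rx(roll)).
In Python, from workcell import ctrl, get_image, find_in, mark_of gives the robot as it stands.
- The arm moves only by the tool servo_tool, never from a script. Its arguments are lists of equal length, an entry for each row: "translation": the shift along the tool's x, y, z in cm, a list of three; "roll": the turn about the tool's z in degrees. In form: {"translation": [[tx, ty, tz], ...], "roll": [roll, ...]}. A call has 1 to 8 rows; each row shifts and turns the pose as measured when the row begins, along the tool's axes as they then stand; what a row does not reach is not made up. A row lasts 1/12 s, in which the tool goes at most 41.7 mm and 7.16 degrees, less where a joint would pass 70% of its speed; a pose out of reach is approached as far as the arm can. A call is refused whole if a number of a shift passes 4.17 or a number of a turn 7.16, either way. A call with a gripper value outside its range is refused whole. "claw" is the closure, from 0 (fully open) to 1 (shut), set as the call begins (left out, the last holds). The fingers move at their own pace and stop on an object; "squeeze" is the grip in N (left out, the last holds). Time passes only in rows, so rows that do not move let the fingers close. It gives the time, the measured TCP pose, the force and the opening at its end, in the units of the state.
- ctrl.state(): the state, without advancing time (a new reading comes with each control period).
- get_image(name): name is "scene" or "top" or "wrist"; returns a dict with "color" (480x640x3 uint8, blue, green, red), "depth" (480x640 float32, mm along the optical axis (not along the pixel's ray), 0 where there is no reading), "mtx" (3x3 intrinsics, pixels), "position" and "rotation" of the camera in the world. Camera axes: x right, y down, z forward; pixel columns grow to the right and rows downward; lengths in mm; the calibration is good to about 2 mm. A picture is of the moment at which its call begins.
- ctrl.close_job(): hands the job in, once; it reports no verdict.
Trained networks look in a picture, given as the dict that the camera call returned (one of the last four; its "shot" number tells which), for a name from the list of things; names that differ only in an ending like _2 or _b are one class to them, and where a whole thing is asked for, a point or a joint stands for the part that bears it (a point fixed in the world has none). Each returns a list of dicts, best first, with "score" (0 to 1); they miss things now and then, are a little off and sometimes report something else, mostly with a low value. They report only what shows in the picture. A call takes as long as a camera call.
- find_in(picture, target): "box" ([left, top, right, bottom] in pixels, round what is visible of it).
- mark_of(picture, target): "centre" ([column, row] in pixels: a listed point, or the origin of a listed thing).
The state is a dict: "time_s": time; "joint_pos": joint angles; "joint_velocities": joint speeds; "tau": joint torques, N m; "position": TCP position; "tcp_rot": TCP orientation; "ft_force": force on the tool from outside, world axes, zero at the start; "torque": the same for the moment, N m; "opening": finger opening in mm.
Only numpy, scipy, OpenCV 4.12 (cv2) and the standard library are available. Lean on these libraries where they do the work, as an engineer would, in place of code of your own. Each camera call takes 0.05 s, during which the arm holds its last target. There are 200 camera calls.

## Task

Open the square bottle of rust remover that is clamped in the bench vise: push its child-resistant cap down and turn it while it is pressed until you feel that it comes free when you ease off, then lift it straight off. Set the cap down gently, top up, flat on the bottom of the round steel dish and let go of it; leave the file, the wrench and the socket where they lie.

Things in the scene. Friction and masses are not known exactly. Their poses are not given: they have to be found in the camera images.
- cap_center (a point): Centre, half-way up, of the black child-resistant cap on the bottle: round, ribbed, 62 mm across, 30.5 mm tall, 60 g, z up (its yaw tells nothing; grip it across any diameter). Unpressed, a ratchet locks it: no lifting, no turning anticlockwise; clockwise it clicks shut. Let go, it springs up, may slip on up to 17 degrees to the next tooth and keeps the angle gained: several strokes will do.
- cap: The same cap, origin at the centre of its lower edge, 5 to 8 mm above the bottle's shoulder (8 fully up). A spring pushes it up with 8 N; pressed 3.5 mm below fully up (12 N) the teeth part and it turns easily; at 6.5 mm (15 N) it bottoms hard. It opens anticlockwise (from above): free at an unseen angle, 20 to 121 degrees from the start, and for 32 degrees from there, then it locks again.
- mouth (a point): Centre of the rim of the bottle's neck, inside the cap at first, 174 mm above the bench; z up. The neck is 38 mm wide, 53 mm over its ledges, 25 mm above the shoulder. The cap must rise 25 mm before it goes sideways. Freed and not pressed, it is pushed up 2 mm above its full locked height and lifts without resistance; locked, it holds against a pull. It is free twice in a full turn.
- vise: Grey drill-press vise bolted to the bench with the white square bottle (76 mm wide) clamped upright in it, all immovable; origin on the bench under the bottle's axis, z up. Jaws 110 mm wide along y, up to 74 mm high; a screw with cross handle reaches 210 mm from the origin along -x. The bottle's shoulder, at the foot of the neck, is 149 mm above the bench.
- dish: Round shallow steel parts dish, loose, about 0.4 kg, on the bench; origin at the centre of its underside, z up. 177 mm across the rim, 24 mm high, flat inner floor 160 mm across and 3 mm above the origin.
- file: Rusty flat file with wooden handle, loose, 300 mm long, 24 mm wide, 20 mm high, lying on the bench beyond the work; x along it towards the tip, origin on the bench 140 mm from the handle's end. Leave alone.
- wrench: Steel wrench, loose, 200 mm long, lying flat on the bench beyond the work; x along its length, origin near its middle. Leave alone.
- socket: Deep steel socket, loose: an upright tube 38 mm across and 72 mm tall standing between the vise and the dish; origin at the centre of its underside. Leave alone.

How it is judged:
By the outcome, as a careful person would: the job done as asked, in the order asked, and still so for the second after the job is handed in, with the robot touching nothing.
It also fails if it takes over 67 s, if anything falls off the work surface, if the arm or the gripper's body presses on something with over 40 N, if the wrist force passes 120 N, or if a joint passes its speed limit or range.

## Working session

There is one attempt and no reset: what is moved stays moved. The work goes in short steps, Python scripts to look and compute and a tool call to move; the robot and the scene stay as the last step left them, time stands still between calls to the robot, and variables do not carry over. Pictures are saved under pics/ and viewed, about 8 in all and at most 12, crops included, and the job is handed in when it is done.

Besides the shell and the picture viewer there is one more tool, called after "Emit:" in YAML: its name, and indented under it one key for each argument. servo_tool: Moves the arm, as the interface text tells. Its arguments: {"type":"object","properties":{"translation":{"type":"array"},"roll":{"type":"array"},"claw":{"type":"number"},"squeeze":{"type":"number"}},"required":["translation","roll"]}

```bash
mkdir -p pics; ls; cat > h.py <<'E'
import numpy as np, cv2
from workcell import ctrl, get_image, find_in, mark_of
def px2w(p,uv,z=None,d=None):
    r=np.linalg.inv(p["mtx"])@np.array([uv[0],uv[1],1.]); R=np.array(p["rotation"]); 
    if R.shape!=(3,3):
        from scipy.spatial.transform import Rotation as Q
        R=Q.from_euler('xyz',R,degrees=True).as_matrix()
    o=np.array(p["position"]); w=R@r
    if z is not None: d=(z-o[2])/w[2]
    return o+w*d
E
python3 - <<'E'
from h import *
np.set_printoptions(precision=1,suppress=True)
s=ctrl.state(); print({k:np.round(v,2) for k,v in s.items()}, ctrl.pinch_z)
Z={'cap_center':164+8,'mouth':174,'vise':0,'dish':0,'socket':0,'file':0,'wrench':0}
for n in("top","scene"):
    p=get_image(n); cv2.imwrite(f"pics/{n}0.png",p["color"]); print(n,p["position"],np.array(p["rotation"]))
    for t in Z:
        for m in mark_of(p,t)[:2]: 
            u,v=m["centre"]; print(t,m["score"],np.array([u,v]),px2w(p,m["centre"],z=Z[t]), p["depth"][min(479,int(v)),min(639,int(u))])
        for m in find_in(p,t)[:1]: print('  box',m["score"],np.array(m["box"]))
E
```

```text
pics
{'time_s': np.float64(0.0), 'joint_pos': array([67.6, 30.8, -0.2, 88.2,  0.1, 61.1, -4.1]), 'joint_velocities': array([-0.1,  0.1,  0.1, -0. , -0. ,  0.2,  0.1]), 'tau': array([ -0. , -57.1,   1. , -25.2,  -0.1,   0. ,   0. ]), 'position': array([ 207.2, -615.5,  237.9]), 'tcp_rot': array([-179.9,    0. ,   18.6]), 'ft_force': array([-0.3,  0.7,  0.4]), 'torque': array([-0.,  0.,  0.]), 'opening': np.float64(88.07)} 18.700000000000003
top [ 563.9   -0.6 1146.9] [-176.3   -0.3  -91.3]
cap_center 0.85 [464.9 292.8] [ 548.7 -212.5  172. ] 960.5581
  box 0.97 [444.4 274.5 490.7 316.5]
  box 0.92 [393.1 251.7 491.8 420.1]
vise 0.98 [446.8 294.7] [ 543.2 -216.4    0. ] 975.7251
  box 0.85 [391.5 248.5 494.7 419.8]
dish 0.66 [215.8 313.9] [517.7 208.5   0. ] 1136.6825
  box 0.75 [161.3 270.4 265.1 371. ]
socket 0.64 [320.2 251.6] [627.8  14.8   0. ] 1119.0022
  box 0.97 [312.7 241.3 331.4 265.3]
file 0.76 [240.8 178.6] [767.  159.6   0. ] 1142.665
  box 0.77 [152.1 163.7 313.1 196.9]
wrench 0.88 [443.7 180.3] [ 755.7 -217.9    0. ] 1151.9938
  box 0.79 [394.9 154.1 502.7 205. ]
scene [1119.8  279.7  880.8] [-143.6    0.8  117. ]
cap_center 0.95 [218.2 134.8] [ 546.1 -212.4  172. ] 986.21466
  box 0.9 [199.1 114.  238.7 157.4]
  box 0.78 [178.7 119.3 330.1 241.4]
vise 0.91 [229.6 203.8] [ 552.7 -213.    -0. ] 1077.0458
vise 0.57 [165.  286.7] [ 756.8 -214.5    0. ] 1028.895
  box 0.88 [178.2 120.6 328.3 238.3]
dish 0.81 [449.2 271.2] [512.7 205.5   0. ] 1042.1923
dish 0.52 [316.8 272.5] [616.3   3.3  -0. ] 1000.4146
  box 0.74 [399.  221.8 507.2 312.9]
socket 0.68 [317.9 275.3] [620.6   7.6  -0. ] 1006.49286
socket 0.67 [162.1 285. ] [ 756.2 -220.9   -0. ] 1026.4803
  box 0.68 [309.4 241.8 333.3 288.5]
file 0.7 [367.4 383. ] [760.4 163.8   0. ] 915.2184
  box 0.74 [280.4 349.9 474.2 425.4]
wrench 0.9 [163.6 287.6] [ 759.3 -215.6    0. ] 1028.9003
  box 0.58 [101.7 272.2 216.2 299.3]
```

```bash
python3 - <<'E'
from h import *
np.set_printoptions(precision=1,suppress=True)
for n in("top","scene"):
    p=get_image(n); d=p["depth"]
    vv,uu=np.mgrid[0:480,0:640]
    K=p["mtx"]; 
    from scipy.spatial.transform import Rotation as Q
    R=np.array(p["rotation"]); R=R if R.shape==(3,3) else Q.from_euler('xyz',R,degrees=True).as_matrix()
    P=np.stack([(uu-K[0,2])/K[0,0]*d,(vv-K[1,2])/K[1,1]*d,d],-1)@R.T+np.array(p["position"])
    m=(d>0)&(abs(P[...,2]-187)<6)&(abs(P[...,0]-548)<50)&(abs(P[...,1]+212)<50)
    q=P[m]; (c,r)=cv2.minEnclosingCircle(q[:,:2].astype(np.float32)); print(n,'cap',m.sum(),np.median(q[:,2]),q.mean(0),c,r,q.min(0),q.max(0))
    m=(d>0)&(abs(P[...,2]-24)<7)&(np.hypot(P[...,0]-515,P[...,1]-207)<120)
    q=P[m]; (c,r)=cv2.minEnclosingCircle(q[:,:2].astype(np.float32)); print('dish rim',m.sum(),c,r)
    m=(d>0)&(P[...,2]>60)&(abs(P[...,0]-620)<50)&(abs(P[...,1]-8)<50);q=P[m];print('socket',q.mean(0))
E
```

```text
top cap 1317 187.55705188596312 [ 545.  -212.6  187.5] (544.6832885742188, -213.22682189941406) 32.38363265991211 [ 514.5 -244.7  181. ] [ 576.4 -181.1  192.8]
dish rim 815 (510.85919189453125, 207.05126953125) 88.58649444580078
socket [621.2  10.5  71. ]
scene cap 928 188.32649059385415 [ 549.1 -209.8  188. ] (545.536865234375, -211.26876831054688) 33.64336395263672 [ 515.4 -242.9  181. ] [ 579.2 -179.2  192.3]
dish rim 1047 (510.8117370605469, 206.1751708984375) 90.45590209960938
socket [623.8  12.4  69.1]
```

View pics/top0.png

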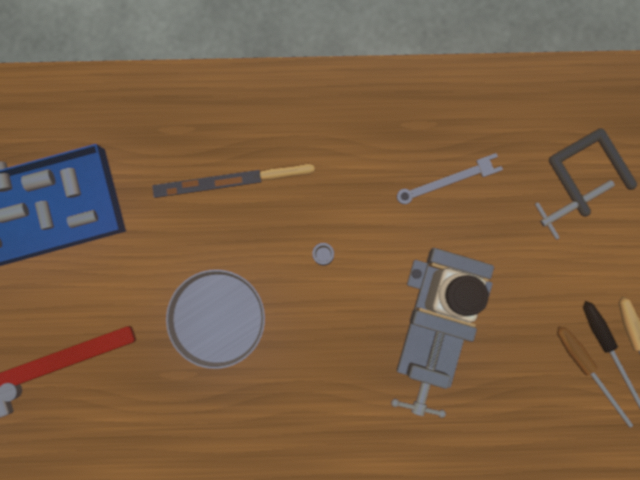

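View pics/scene0.png

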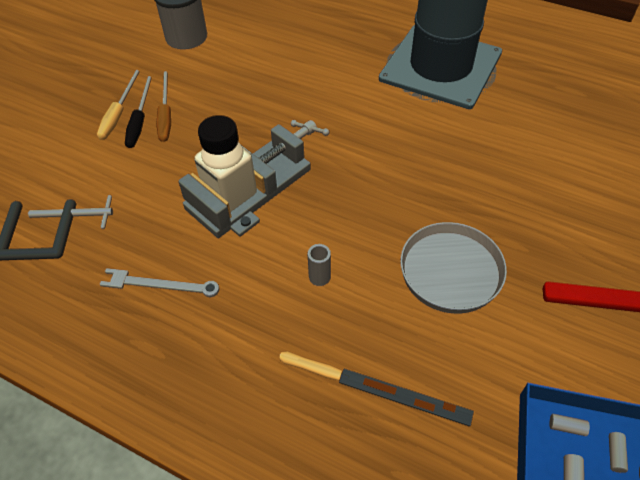

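Emit:
servo_tool:
  translation:
    - [2.0, -1.2, 0]
    - [2.8, -1.7, 0]
    - [2.8, -1.7, 0]
    - [2.8, -1.7, 0]
    - [2.8, -1.7, 0]
    - [2.8, -1.7, 0]
    - [2.8, -1.7, 0]
    - [2.8, -1.7, 0]
  roll: [0, 0, 0, 0, 0, 0, 0, 0]
  claw: 0
  squeeze: 55

```text
time_s: 2.27
position: [368.8, -423.8, 237.7]
tcp_rot: [179.7, 0.3, 17.6]
ft_force: [0.9, -0.1, 0.2]
opening: 88.1
```

Emit:
servo_tool:
  translation:
    - [3.2, -2.0, 0]
    - [3.2, -2.0, 0]
    - [3.2, -2.0, 0]
    - [3.2, -2.0, 0]
    - [3.2, -2.0, 0]
    - [3.2, -2.0, 0]
    - [2.4, -1.5, 0]
    - [1.0, -0.7, 0]
  roll: [0, 0, 0, 0, 0, 0, 0, 0]

```text
time_s: 2.93
position: [551.4, -205.1, 237.6]
tcp_rot: [179.6, 0.0, 17.9]
ft_force: [0.1, 1.0, 0.4]
opening: 87.8
```

Emit:
servo_tool:
  translation:
    - [-0.5, 0.3, 0.5]
    - [-0.25, 0.15, 1.0]
    - [0, 0, 0.5]
    - [0, 0, 0]
  roll: [0, 0, 0, 0]

```text
time_s: 3.27
position: [545.1, -212.2, 215.7]
tcp_rot: [179.6, 0.1, 18.0]
ft_force: [0.4, -0.3, 0.4]
opening: 88.2
```

```bash
python3 - <<'E'
from h import *
np.set_printoptions(precision=1,suppress=True)
p=get_image("wrist"); cv2.imwrite("pics/w1.png",p["color"]); s=ctrl.state(); print(s["time_s"],s["position"],s["tcp_rot"],s["joint_pos"],p["position"])
for m in mark_of(p,"cap_center")[:1]: print(m,px2w(p,m["centre"],z=172.2))
from scipy.spatial.transform import Rotation as Q
d=p["depth"];K=p["mtx"];R=np.array(p["rotation"]); R=R if R.shape==(3,3) else Q.from_euler('xyz',R,degrees=True).as_matrix()
vv,uu=np.mgrid[0:480,0:640]
P=np.stack([(uu-K[0,2])/K[0,0]*d,(vv-K[1,2])/K[1,1]*d,d],-1)@R.T+np.array(p["position"])
m=(d>0)&(abs(P[...,2]-187)<5)&(np.hypot(P[...,0]-545,P[...,1]+212)<36)
q=P[m].astype(np.float32); c,r=cv2.minEnclosingCircle(q[:,:2].copy()); print(m.sum(),np.median(q[:,2]),c,r)
E
```

```text
3.3167 [ 544.8 -212.7  216. ] [179.6   0.1  18. ] [ 23.5  26.1  -9.   99.3   5.3  54.8 -59.7] [ 610.6 -189.6  361.1]
{'centre': [317.1, 264.5], 'score': 0.93} [ 547.4 -210.3  172.2]
12194 187.39691 (547.2562255859375, -212.06271362304688) 31.953203201293945
```

View pics/w1.png

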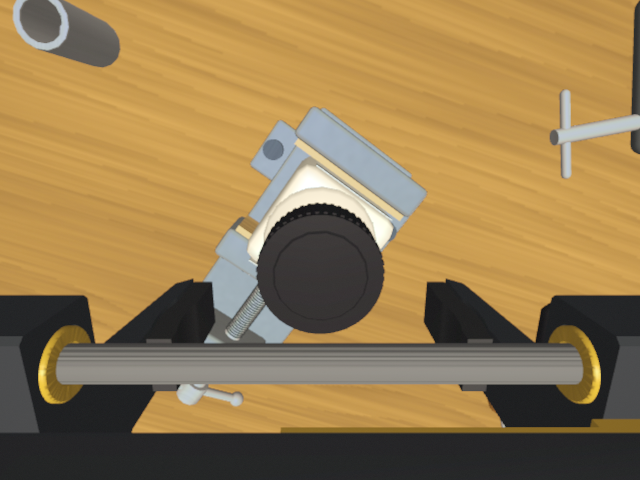

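Emit:
servo_tool:
  translation:
    - [0.1, 0.0, 1.0]
    - [0.1, 0.0, 1.5]
    - [0, 0, 1.5]
    - [0, 0, 1.0]
    - [0, 0, 0.4]
    - [0, 0, 0.1]
    - [0, 0, 0]
  roll: [0, 0, 0, 0, 0, 0, 0]

```text
time_s: 3.95
position: [546.3, -217.5, 158.6]
tcp_rot: [179.4, -0.0, 17.5]
ft_force: [-0.5, 0.1, -0.8]
opening: 88.0
```

Emit:
servo_tool:
  translation:
    - [0.1, -0.4, -0.15]
    - [0.05, -0.1, 0]
    - [0, 0, 0]
  roll: [0, 0, 0]

```text
time_s: 4.2
position: [547.0, -212.2, 161.5]
tcp_rot: [179.3, -0.1, 17.5]
ft_force: [-0.5, -0.0, 0.4]
opening: 88.3
```

Emit:
servo_tool:
  translation:
    - [0, 0, 0.1]
    - [0, 0, 0]
    - [0, 0, 0]
    - [0, 0, 0]
    - [0, 0, 0]
    - [0, 0, 0]
  roll: [0, 0, 0, 0, 0, 0]
  claw: 1
  squeeze: 55

```text
time_s: 4.7
position: [548.1, -212.1, 162.1]
tcp_rot: [179.2, -0.3, 17.5]
ft_force: [-0.0, 1.1, 0.1]
opening: 61.7
```

Emit:
servo_tool:
  translation:
    - [0, 0, 0.2]
    - [0, 0, 0.2]
    - [0, 0, 0.1]
    - [0, 0, 0]
  roll: [0, 0, 0, 0]

```text
time_s: 5.03
position: [548.3, -212.2, 160.4]
tcp_rot: [179.2, -0.3, 17.5]
ft_force: [-3.1, 0.9, 7.6]
opening: 61.5
```

Emit:
servo_tool:
  translation:
    - [0, 0, 0.3]
    - [0, 0, 0.4]
    - [0, 0, 0.5]
  roll: [0, 0, 0]

```text
time_s: 5.28
position: [550.6, -213.1, 155.2]
tcp_rot: [179.0, -0.5, 17.4]
ft_force: [-20.4, 7.2, 56.2]
opening: 61.7
```

Emit:
servo_tool:
  translation:
    - [-0.15, 0, -0.15]
    - [-0.1, 0, 0]
  roll: [0, -2]

```text
time_s: 5.45
position: [550.3, -212.9, 160.3]
tcp_rot: [178.9, -0.7, 19.5]
ft_force: [1.0, 1.0, -1.5]
opening: 61.6
```

Emit:
servo_tool:
  translation:
    - [-0.1, 0, 0.35]
    - [-0.05, 0, 0.25]
    - [-0.05, 0, 0.25]
  roll: [0, 0, 0]

```text
time_s: 5.7
position: [550.5, -212.9, 156.5]
tcp_rot: [178.8, -0.9, 19.6]
ft_force: [-4.3, 2.9, 14.1]
opening: 61.5
```

Emit:
servo_tool:
  translation:
    - [-0.1, 0, 0.2]
    - [-0.1, 0, 0.2]
    - [-0.1, 0, 0.2]
    - [-0.1, -0.05, 0.2]
  roll: [-4, -5, -6, -6]

```text
time_s: 6.03
position: [550.3, -211.6, 155.7]
tcp_rot: [178.4, -0.7, 41.2]
ft_force: [-4.8, 3.8, 17.2]
opening: 61.6
```

```bash
python3 - <<'E'
from h import *
np.set_printoptions(precision=2,suppress=True)
s=ctrl.state(); print({k:np.round(s[k],2) for k in s if k!='tau'})
E
```

```text
{'time_s': np.float64(6.03), 'joint_pos': array([ 27.24,  30.56, -14.3 , 102.33,  10.37,  46.62, -40.85]), 'joint_velocities': array([ 13.52,   1.12, -18.5 ,   0.77,  12.46,   0.22,  63.8 ]), 'position': array([ 550.27, -211.61,  155.65]), 'tcp_rot': array([178.39,  -0.71,  41.24]), 'ft_force': array([-4.76,  3.82, 17.22]), 'torque': array([ 0.81,  1.04, -0.09]), 'opening': np.float64(61.65)}
```

Emit:
servo_tool:
  translation:
    - [-0.1, -0.1, 0.18]
    - [-0.05, -0.1, 0.18]
    - [0, 0, 0.05]
    - [0, 0, -0.2]
    - [0, 0, -0.1]
  roll: [-5, -3, 0, 0, 0]

```text
time_s: 6.45
position: [549.7, -210.5, 160.1]
tcp_rot: [178.1, -0.6, 50.0]
ft_force: [4.4, -1.1, -10.3]
opening: 61.5
```

Emit:
servo_tool:
  translation:
    - [-0.1, -0.1, 0.4]
    - [-0.05, -0.05, 0.3]
    - [-0.05, -0.05, 0.22]
    - [-0.05, -0.1, 0.2]
    - [-0.05, -0.1, 0.2]
    - [-0.05, -0.1, 0.2]
    - [0, 0, 0.15]
  roll: [0, 0, 0, -6, -7, -6, 0]

```text
time_s: 7.03
position: [549.4, -209.7, 155.9]
tcp_rot: [177.4, 0.1, 69.7]
ft_force: [-8.0, 1.0, 15.9]
opening: 61.9
```

Emit:
servo_tool:
  translation:
    - [0, 0, -0.15]
    - [0, 0, -0.2]
    - [0, 0, -0.1]
  roll: [0, 0, 0]

```text
time_s: 7.28
position: [549.0, -209.3, 160.3]
tcp_rot: [177.4, 0.1, 69.8]
ft_force: [5.3, -0.9, -11.9]
opening: 61.5
```

Emit:
servo_tool:
  translation:
    - [-0.1, 0, 0.4]
    - [-0.1, 0, 0.3]
    - [-0.1, 0, 0.22]
    - [-0.1, -0.05, 0.2]
    - [-0.1, -0.05, 0.2]
    - [-0.1, -0.05, 0.2]
    - [0, 0, 0.15]
  roll: [0, 0, 0, -6, -7, -6, 0]

```text
time_s: 7.87
position: [548.0, -209.6, 155.8]
tcp_rot: [177.6, 1.0, 89.6]
ft_force: [-5.7, 0.5, 16.3]
opening: 61.6
```

Emit:
servo_tool:
  translation:
    - [0, 0, -0.15]
    - [0, 0, -0.2]
    - [0, 0, -0.1]
  roll: [0, 0, 0]

```text
time_s: 8.12
position: [547.5, -208.9, 160.6]
tcp_rot: [177.7, 1.0, 89.7]
ft_force: [2.8, 1.9, -5.6]
opening: 61.4
```

Emit:
servo_tool:
  translation:
    - [0, 0, -0.15]
    - [0, 0, -0.1]
  roll: [0, 0]

```text
time_s: 8.28
position: [547.0, -208.3, 161.1]
tcp_rot: [177.7, 0.9, 89.7]
ft_force: [3.8, -0.1, -8.6]
opening: 61.8
```

Emit:
servo_tool:
  translation:
    - [-0.15, 0, 0.4]
    - [-0.1, 0, 0.35]
    - [-0.1, 0, 0.22]
    - [-0.1, 0, 0.2]
    - [-0.1, 0, 0.2]
    - [-0.1, 0, 0.2]
    - [0, 0, 0.15]
  roll: [0, 0, 0, -6, -7, -6, 0]

```text
time_s: 8.87
position: [547.1, -212.0, 155.7]
tcp_rot: [178.6, 1.6, 109.5]
ft_force: [-4.8, 1.3, 11.3]
opening: 61.2
```

Emit:
servo_tool:
  translation:
    - [0, 0, -0.15]
    - [0, 0, -0.2]
    - [0, 0, -0.15]
  roll: [0, 0, 0]

```text
time_s: 9.12
position: [546.9, -211.9, 163.6]
tcp_rot: [178.6, 1.7, 109.5]
ft_force: [-2.4, 2.4, 3.2]
opening: 61.5
```

Emit:
servo_tool:
  translation:
    - [0, 0, -0.5]
    - [0, 0, -0.6]
    - [0, 0, -0.6]
  roll: [0, 0, 0]

```text
time_s: 9.37
position: [545.5, -212.4, 181.1]
tcp_rot: [178.7, 1.7, 109.4]
ft_force: [0.1, -0.1, 1.0]
opening: 61.6
```

Emit:
servo_tool:
  translation:
    - [0, 0, -1.0]
    - [0, 0, -1.5]
    - [0, 0, -1.5]
    - [0.5, 0.1, -0.5]
    - [1.5, 0.4, 0]
    - [2.5, 0.65, 0]
    - [3.0, 0.8, 0]
    - [3.0, 0.8, 0]
  roll: [0, 0, 0, 0, 0, 0, 0, 0]

```text
time_s: 10.03
position: [536.0, -110.4, 229.9]
tcp_rot: [178.6, 2.2, 108.5]
ft_force: [0.1, 0.4, -0.9]
opening: 61.8
```

Emit:
servo_tool:
  translation:
    - [3.0, 0.75, 0]
    - [3.0, 0.75, 0]
    - [3.0, 0.75, 0]
    - [3.0, 0.75, 0]
    - [3.0, 0.75, 0]
    - [3.0, 0.75, 0]
    - [3.0, 0.75, 0]
    - [3.0, 0.75, 0]
  roll: [0, 0, 0, 0, 0, 0, 0, 0]

```text
time_s: 10.7
position: [513.9, 147.9, 223.8]
tcp_rot: [178.4, 2.4, 108.3]
ft_force: [0.2, 0.1, -0.5]
opening: 61.5
```

Emit:
servo_tool:
  translation:
    - [2.2, 0.6, 0]
    - [1.3, 0.3, 0]
    - [0.6, 0.1, 0]
    - [0, 0, 0]
    - [0, 0, 0]
  roll: [0, 0, 0, 0, 0]

```text
time_s: 11.12
position: [506.9, 201.5, 223.5]
tcp_rot: [178.3, 2.1, 109.0]
ft_force: [0.2, -0.2, -1.0]
opening: 61.7
```

```bash
python3 - <<'E'
from h import *
p=get_image("scene"); cv2.imwrite("pics/s2.png",p["color"]); s=ctrl.state(); print(s["time_s"],s["position"],s["tcp_rot"],s["joint_pos"],s["ft_force"])
E
```

```text
11.1667 [507.01021981 201.07830796 223.52062347] [178.26694856   2.15477803 108.93101654] [  2.33276285  25.562595   -38.69106089 104.61056629  22.14805449
  55.79165635 -27.09369225] [ 0.66195261  1.31176706 -0.33500673]
```

View pics/s2.png

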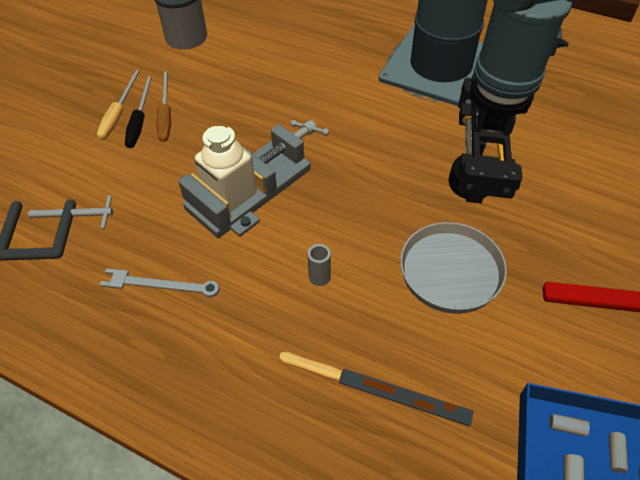

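Emit:
servo_tool:
  translation:
    - [0.2, 0, 1.0]
    - [0.2, 0, 2.5]
    - [0.2, 0, 3.0]
    - [0.2, 0, 3.0]
    - [0.2, 0, 3.0]
    - [0.2, 0, 2.0]
    - [0, 0, 1.0]
    - [0, 0, 0]
  roll: [0, 0, 0, 0, 0, 0, 0, 0]

```text
time_s: 11.83
position: [514.0, 196.8, 59.4]
tcp_rot: [178.1, 2.5, 108.0]
ft_force: [0.4, -0.4, -1.0]
opening: 61.8
```

Emit:
servo_tool:
  translation:
    - [0.5, 0, 0.6]
    - [0.3, 0, 1.0]
    - [0.2, 0, 1.0]
    - [0.1, 0, 0.7]
    - [0, 0, 0.3]
    - [0, 0, 0]
  roll: [0, 0, 0, 0, 0, 0]

```text
time_s: 12.33
position: [514.8, 206.6, 22.4]
tcp_rot: [177.8, 2.5, 107.8]
ft_force: [0.5, 0.0, -0.8]
opening: 61.4
```

Emit:
servo_tool:
  translation:
    - [0, 0, 0.4]
    - [0, 0, 0.3]
    - [0, 0, 0.2]
    - [0, 0, 0.1]
    - [0, 0, 0.1]
    - [0, 0, 0.1]
  roll: [0, 0, 0, 0, 0, 0]

```text
time_s: 12.83
position: [516.6, 206.7, 10.6]
tcp_rot: [177.7, 2.5, 107.8]
ft_force: [-0.9, -0.1, -0.5]
opening: 61.7
```

Emit:
servo_tool:
  translation:
    - [0, 0, 0.1]
    - [0, 0, 0.1]
    - [0, 0, 0.1]
  roll: [0, 0, 0]

```text
time_s: 13.08
position: [517.0, 206.3, 8.7]
tcp_rot: [177.7, 2.6, 107.8]
ft_force: [-4.5, -2.6, 17.7]
opening: 61.3
```

Emit:
servo_tool:
  translation:
    - [0, 0, 0]
    - [0, 0, 0.03]
    - [0, 0, 0.03]
  roll: [0, 0, 0]
  squeeze: 5

```text
time_s: 13.33
position: [517.4, 206.4, 8.7]
tcp_rot: [177.6, 2.6, 107.8]
ft_force: [0.7, -0.8, 1.2]
opening: 62.9
```

Contact is light; open with the tool still.

Emit:
servo_tool:
  translation:
    - [0, 0, 0]
    - [0, 0, -0.05]
    - [0, 0, -0.05]
    - [0, 0, -0.05]
    - [0, 0, -0.05]
    - [0, 0, -0.05]
  roll: [0, 0, 0, 0, 0, 0]
  claw: 0

```text
time_s: 13.83
position: [517.3, 206.6, 11.1]
tcp_rot: [177.6, 2.5, 107.8]
ft_force: [0.6, -0.5, -0.4]
opening: 88.3
```

Emit:
servo_tool:
  translation:
    - [0, 0, -0.5]
    - [0, 0, -1.0]
    - [0, 0, -1.5]
    - [0, 0, -2.5]
    - [0, 0, -3.0]
    - [0, 0, -3.0]
    - [0, 0, -1.5]
    - [0, 0, 0]
  roll: [0, 0, 0, 0, 0, 0, 0, 0]

```text
time_s: 14.5
position: [508.5, 211.0, 150.2]
tcp_rot: [177.7, 2.6, 107.9]
ft_force: [0.2, 0.4, -0.1]
opening: 88.0
```

```bash
python3 - <<'E'
from h import *
from scipy.spatial.transform import Rotation as Q
p=get_image("wrist"); cv2.imwrite("pics/w3.png",p["color"]); s=ctrl.state(); print(s["time_s"],s["position"],s["ft_force"])
d=p["depth"];K=p["mtx"];R=np.array(p["rotation"]); R=R if R.shape==(3,3) else Q.from_euler('xyz',R,degrees=True).as_matrix()
vv,uu=np.mgrid[0:480,0:640]
P=np.stack([(uu-K[0,2])/K[0,0]*d,(vv-K[1,2])/K[1,1]*d,d],-1)@R.T+np.array(p["position"])
m=(d>0)&(abs(P[...,2]-33)<7)&(np.hypot(P[...,0]-515,P[...,1]-206)<45)
q=P[m]; print(m.sum(),q.mean(0)); c=np.linalg.lstsq(np.c_[q[:,:2],np.ones(len(q))],q[:,2],rcond=None)[0]; print("slope deg",np.degrees(c[:2]))
q=get_image("scene"); cv2.imwrite("pics/s3.png",np.vstack([q["color"][100:400,0:640]]))
E
```

```text
14.55 [508.40860148 210.77107139 149.13334005] [-0.12985306  0.78586929 -0.52952135]
5803 [518.41764378 207.12890193  33.36031008]
slope deg [ 0.46181529 -0.69907496]
```

View pics/w3.png

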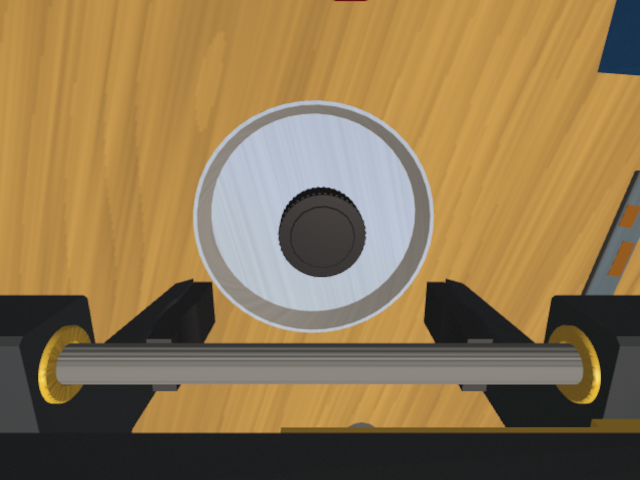

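View pics/s3.png

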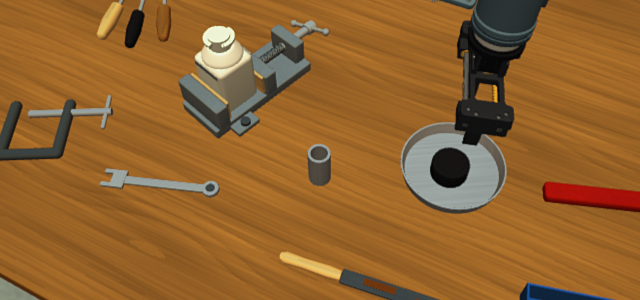

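The cap sits top up near the centre of the dish: wrist picture (322,235), scene crop (450,168). Its top is at z = 33.4 mm, where 33.5 is expected, and the surface is flat. The socket, wrench and file haven't moved.

```bash
python3 -c "
from workcell import ctrl
print(ctrl.close_job())"
```

```text
the job is handed in; nothing more can be done
None
```

The bottle is open and its cap is lying top up in the steel dish. I handed the job in at about 14.6 s of the 67 s allowed, and no verdict is reported.

**Opening:** I gripped the cap, pressed it down at about 11–17 N and turned it anticlockwise. It still held when I eased off at about 32, 52 and 72 degrees. At about 92 degrees it sprang up about 3 mm and lifted straight off without resistance.

**Placing:** I lowered the cap into the dish, eased the grip, opened the fingers and backed away.

**Last checks:**
- **Cap in dish:** its top is at 33.4 mm, where 33.5 mm is expected for lying flat on the dish floor. The fitted slope is under 1 degree. It sits about 7 mm from the dish centre I measured at the start.
- **Scene:** in the last scene view the bottle neck is open. The wrench, socket, dish and the visible part of the file are where they were; I judged this by eye, not by measuring.
- **Gripper:** open and touching nothing, about 115 mm above the top of the cap.

**What was less clean:**
- **First press:** it bottomed the cap hard for a moment, at about 60 N on the wrist. That is under the 120 N limit for the wrist; the load went through the fingers.
- **Tool tilt:** the tool tilted by about 3 degrees during the turning, so the cap touched down on one edge first at about 18 N. It settled flat once released.

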